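Roll the canister trolley to its mark

TASK

Reach with closed fingertips into the hand well of the loaded canister trolley and roll it briskly (10 to 20 cm/s on the way) to the left, pushing on the left sprung buffer and braking on the right one, so that it comes to rest with its pointer midway between the two prongs of the mark gauge; let it stand still there for three seconds, then leave it with nothing touching it. Work only on the buffers, one at a time and gently, never gripping, clamping or dragging the trolley by its woodwork, and never let it run into an end stop. The canisters must stay standing in their places and the mug, bowl and syrup bottles stay undisturbed.

Things in the scene. Friction and masses are not known exactly. Their poses are not given: they have to be found in the camera images.
- trolley (a joint): Travel (m) of the low wooden trolley (220 x 550 mm) on its straight track, growing to the robot's left (+y). 0 at the start; it strikes the right end stop at -0.060, the left one at +0.440, and cannot leave the track. It rolls almost freely: drag 0.4 N per m/s plus 0.01 N. Rolling mass with load nominally 4.3 kg; the real mass differs by up to a quarter.
- deck: Wooden upper part of the trolley. Origin at its middle, 12 mm above the counter; y is the rolling direction, x across the track away from the robot. Beyond each end of the hand well (see well) stands a wooden buffer housing: 150 mm wide in x, 108 to 172 mm from the middle in y, top 130 mm above the counter.
- well (a point): Middle of the trolley's hand well, at mid-height of the buffers, 91 mm above the counter and 79 mm above the deck's origin; moves with the trolley. The well is 130 mm long in y between the two free buffer faces, open at both sides in x and above; its floor is 58 mm above the counter. The fingers go in from above.
- buffer_left: Black rubber buffer block, 110 mm wide, 50 mm tall (66 to 116 mm above the counter), 66 mm thick, partly inside its housing, at the left (+y) end of the hand well. Origin: centre of its face to the well, y = +65 mm in the deck's frame when free. Sprung: gives way to +y against 80 N/m, at most 36 mm, hardly damped. Pushing it drives the trolley to the left.
- buffer_right: The like buffer at the right (-y) end of the hand well, face at y = -65 mm in the deck's frame when free, giving way to -y against 80 N/m, at most 36 mm. Pressing it slows a trolley rolling left, or drives it right. If the finger stands still, a buffer throws the trolley back like a spring.
- pointer (a point): Top of the brass pointer, an upright blade 8 mm thick in y at the middle of the trolley's far (+x) edge: 120 mm in x and 0 in y from the deck's origin, 122 mm above the counter. Moves with the trolley.
- mark: Mark gauge fixed on the counter beyond the track: brass foot 40 x 80 mm with two upright prongs 12 mm square, 120 mm tall, 42 mm clear apart in y. Origin on the counter midway between the prongs, axes parallel to the deck's. The trolley is at the mark when the pointer's y in this frame is 0. It lies to the left of the start and 50 to 220 mm before the left stop is struck.
- canister_a: White ceramic canister with dark wooden lid, 90 mm diameter, 85 mm tall, standing loose on the left end of the trolley, 222 mm from its middle, top 143 mm above the counter. Origin at the centre of its underside.
- canister_b: The like canister on the right end of the trolley.
- mug: Bystander: blue mug, 80 mm diameter, 90 mm tall, between robot and track. Origin under its centre.
- syrup_green: Bystander: green glass bottle, 48 mm diameter, 130 mm tall, between robot and track.
- syrup_amber: Bystander: amber glass bottle, 44 mm diameter, 110 mm tall, between robot and track.
- bowl: Bystander: white bowl, 120 mm diameter, 50 mm tall, between robot and track.
Not all that is in view belongs to the job. Leave any green look-alike of the canister_a alone.

How it is judged:
By the outcome, as a careful person would: the job done as asked, in the order asked, and still so for the second after the job is handed in, with the robot touching nothing.
It also fails if it takes over 46 s, if anything falls off the work surface, if the arm or the gripper's body presses on something with over 40 N, if the wrist force passes 120 N, or if a joint passes its speed limit or range.

ROBOT

A 6-joint arm with a two-finger parallel gripper is mounted at the origin on the work surface. World frame = base frame: x ahead of the robot, y to its left, z up, the work surface at z = 0. Lengths are in m, angles in rad, forces in N, time in s.
With the tool pointing down it reaches from about 0.375 to 0.9 m from the base axis. Payload 3.1 kg.
Tool frame: the origin (TCP) lies between the finger pads; the fingertips stand robot.tcp_to_tips ahead of it and the grasp point (between the pads) lies 5 mm behind it (robot.tcp_to_tips is the distance from the TCP to the fingertips, in m); z points along the fingers, x is the direction in which the jaws open and shut, and the axes are right-handed (so a half turn about z gives the same grasp; the last joint's range is limited). The gripper opens to 87 mm and grips with 3 to 60 N. Pads are 19 mm wide; open, the fingers measure 117 mm over their backs; the gripper's body (75 mm by 190 mm) begins 51 mm behind the grasp point.
Start: joints at [1.151, 0.527, 1.433, -0, 1.181, -0.178], TCP at [0.15, 0.607, 0.237] pointing down, gripper open.
Joint ranges: [-3.08, 3.08], [-0.75, 2.2], [0.22, 2.44], [-1.43, 4.57], [0, 2.65], [-2.85, 2.85]. Speed limits (rad/s): [2.79, 2.79, 3.14, 3.14, 3.14, 3.14].

INTERFACE

Orientations are given as a unit quaternion [x, y, z, w].
In Python, from rig import robot gives the robot as it stands.
- The arm moves only by the shell command python3 -m crank 'ROWS' [FORCE]. ROWS is JSON, a list of rows, each a list of 7 numbers: the turn, a rotation vector about the tool's x, y, z each as a share of 90 degrees, from -1 to 1, then the shift along the tool's x, y, z each as a share of 100 mm, from -1 to 1, then the closure, from 0 (fully open) to 1 (shut). In form: [[rx, ry, rz, tx, ty, tz, grip], ...]. A call has 1 to 20 rows; each row is the pose to reach, as a shift and turn from the pose measured when the call began, along the tool's axes at that moment; what a row does not reach only later rows make up. A row lasts 1/12 s, in which the tool goes at most 41.7 mm and 7.16 degrees, less where a joint would pass 70% of its speed; a pose out of reach is approached as far as the arm can. A call with a number of a shift or a turn outside -1 to 1 is refused whole. A call with a gripper value outside its range is refused whole. The fingers move at their own pace and stop on an object; FORCE is the grip in N (left out, the last holds). Time passes only in rows, so rows that repeat a pose let the fingers close. It gives the time, the measured TCP pose, the force and the opening at its end, in the units of the state.
- robot.get_obs(): the state, without advancing time (a new reading comes with each control period).
- robot.camera(name): name is "side" or "top"; returns (picture, depth): 384x512x3 uint8, red, green, blue; 384x512 float32, m along the optical axis (not along the pixel's ray), 0 where there is no reading.
- robot.camera_model(name): a dict with "fx", "fy", "cx", "cy" (pixels), "dist_coeffs" ([k1, k2, p1, p2, k3] as OpenCV has them; the pictures are not rectified), "extrinsics" (4x4, takes a point from camera to world coordinates). Camera axes: x right, y down, z forward; pixel columns grow to the right and rows downward; lengths in m; the calibration is good to about 2 mm. A picture is of the moment at which its call begins. camera_model takes no time and is no camera call.
- robot.hand_in(): hands the job in, once; it reports no verdict.
The state is a dict: "time": time; "q": joint angles; "joint_velocities": joint speeds; "joint_torque": joint torques, N m; "position": TCP position; "tool_rot": TCP orientation; "ft_force": force on the tool from outside, world axes, zero at the start; "moment": the same for the moment, N m; "grip_width": finger opening in m.
Only numpy, scipy, OpenCV 4.12 (cv2) and the standard library are available. Lean on these libraries where they do the work, as an engineer would, in place of code of your own. Each camera call takes 0.05 s, during which the arm holds its last target. There are 200 camera calls.

## Working session

There is one attempt and no reset: what is moved stays moved. The work goes in short steps, Python scripts to look and compute and a shell command to move; the robot and the scene stay as the last step left them, time stands still between calls to the robot, and variables do not carry over. Pictures are saved under pics/ and viewed, on a budget of 10 in all, crops included, one or two more only if the job needs it, and the job is handed in when it is done.

```bash
mkdir -p pics; ls; python3 - <<'E'
from rig import robot
import cv2,numpy as np
o=robot.get_obs();print(o, robot.tcp_to_tips)
for n in("top","side"):
    p,d=robot.camera(n);cv2.imwrite(f"pics/{n}0.png",p[:,:,::-1]);np.savez(f"pics/{n}0.npz",p=p,d=d)
    m=robot.camera_model(n);print(m)
E
```

```text
pics
{'time': 0.0, 'q': array([ 1.15050983e+00,  5.28446019e-01,  1.43391217e+00,  2.12599462e-06,
        1.18139910e+00, -1.78481065e-01]), 'joint_velocities': array([-0.00125343,  0.00047496, -0.00073191, -0.00075014,  0.0004075 ,
       -0.00088917]), 'joint_torque': array([ 9.73414426e-04, -4.40043175e+01, -1.76593816e+01,  6.34613307e-02,
        5.81411412e-02, -1.73778681e-04]), 'position': array([0.14932527, 0.60616917, 0.23558085]), 'tool_rot': array([ 7.87227812e-01,  6.16661334e-01, -9.57445780e-04,  5.04687207e-04]), 'ft_force': array([ 0.37883541, -0.20944124,  0.25752719]), 'moment': array([-0.02228808,  0.01829174, -0.02191572]), 'grip_width': 0.08720192874244437} 0.014
{'fx': 400.55233912125465, 'fy': 400.55233912125465, 'cx': 249.17230569793884, 'cy': 195.06339834813096, 'dist_coeffs': array([-0.0633484,  0.       ,  0.       ,  0.       ,  0.       ]), 'extrinsics': array([[ 0.00770455, -0.99734493,  0.07241356,  0.41967506],
       [-0.99993796, -0.00826664, -0.00746576,  0.00283985],
       [ 0.00804455, -0.07235155, -0.99734675,  1.44353285],
       [ 0.        ,  0.        ,  0.        ,  1.        ]])}
{'fx': 353.4982756643668, 'fy': 353.4982756643668, 'cx': 258.7465923788195, 'cy': 185.95112655982854, 'dist_coeffs': array([-0.0092217,  0.       ,  0.       ,  0.       ,  0.       ]), 'extrinsics': array([[-0.9701107 , -0.17899469,  0.1638479 ,  0.34775374],
       [-0.24253   ,  0.73752357, -0.63026834,  0.63948953],
       [-0.008027  , -0.65116809, -0.75889109,  0.85469853],
       [ 0.        ,  0.        ,  0.        ,  1.        ]])}
```

View pics/top0.png

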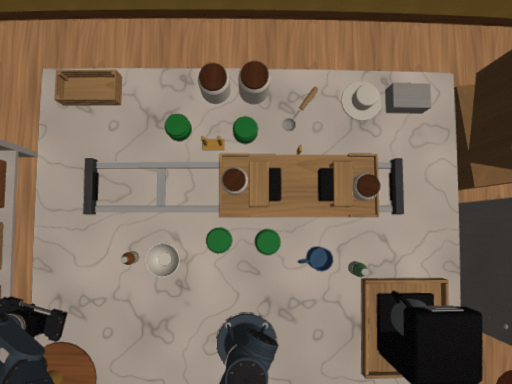

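View pics/side0.png

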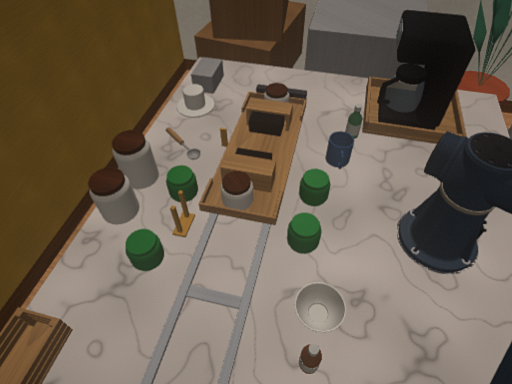

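The top view shows the trolley at columns 219-378 and rows 153-217, the pointer near (299,149), the mark prongs near (205/221,139), and the well between the black buffers at about columns 280-319. Next I'll enlarge the mark and pointer.

```bash
cat > h.py <<'E'
import numpy as np,cv2
from rig import robot
def ray(n,u,v):
    m=robot.camera_model(n);K=np.array([[m['fx'],0,m['cx']],[0,m['fy'],m['cy']],[0,0,1]])
    a=cv2.undistortPoints(np.array([[[u,v]]],float),K,m['dist_coeffs'])[0,0]
    E=m['extrinsics'];return E[:3,3],E[:3,:3]@np.array([a[0],a[1],1])
def atz(n,u,v,z):
    o,r=ray(n,u,v);return o+r*(z-o[2])/r[2]
def dep(n,u,v,D):
    o,r=ray(n,u,v);return o+r*D[int(round(v)),int(round(u))]
E
python3 - <<'E'
import cv2,numpy as np
p=cv2.imread("pics/top0.png")
a=cv2.resize(p[125:225,190:350],None,fx=5,fy=5,interpolation=cv2.INTER_CUBIC)
cv2.imwrite("pics/c1.png",a)
q=cv2.imread("pics/side0.png")
b=cv2.resize(q[70:250,160:320],None,fx=3.3,fy=3.3,interpolation=cv2.INTER_CUBIC)
cv2.imwrite("pics/c2.png",b)
E
```

```text
(no output)
```

View pics/c1.png

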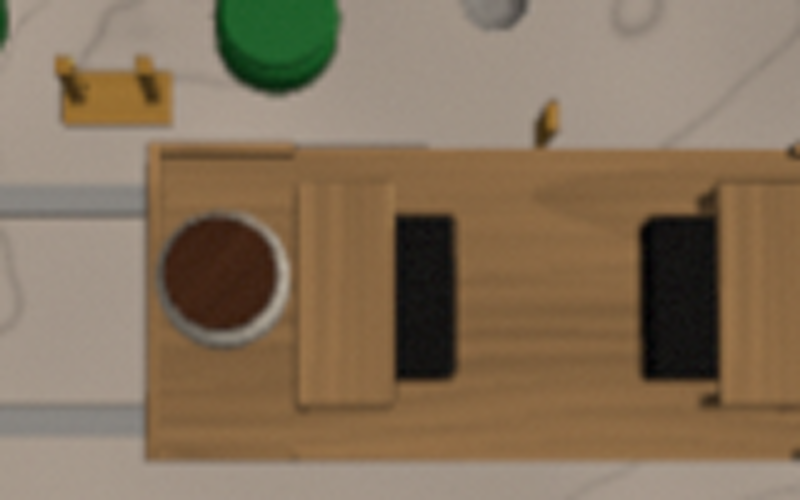

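View pics/c2.png

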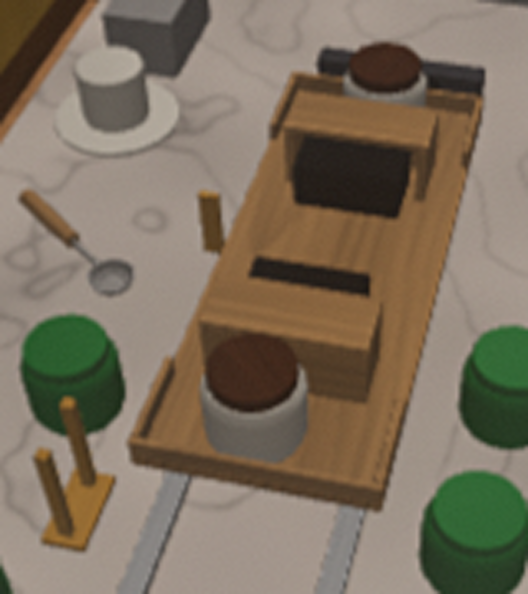

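```bash
python3 - <<'E'
from h import *
c1=lambda x,y:(190+(x+.5)/5-.5,125+(y+.5)/5-.5)
c2=lambda x,y:(160+(x+.5)/3.3-.5,70+(y+.5)/3.3-.5)
P=lambda t,a:print(t,a.round(4))
for t,x,y,z in [("prongL",65,64,.12),("prongR",144,64,.12),("foot L bot",63,126,.01),("foot R bot",172,126,.01),("ptr",552,104,.122),("bufL n",456,379,.116),("bufL f",456,216,.116),("bufR n",641,379,.116),("bufR f",643,216,.116),("deckL near",147,459,.03),("deckL far",148,143,.05),("canA",220,273,.143),("deck near right",798,459,.03)]:
    P(t,atz("top",*c1(x,y),z))
for t,x,y,z in [("prongL",43,453,.12),("prongR",69,402,.12),("ptr",209,194,.122),("bufL(face top) f",252,260,.116),("bufL n",370,275,.116),("canA",253,372,.143)]:
    P("side "+t,atz("side",*c2(x,y),z))
d=np.load("pics/top0.npz")["d"]
for t,u,v in [("canA",234,180),("canB",368,186),("housL",259,184),("housR",350,184),("floor",299,184),("stopL",91,186),("stopR",397,186),("mug",320,258),("amber",128,258),("bowl",163,260),("green",358,269),("g1",219,240),("g2",267,242)]:P(t,dep("top",u,v,d))
E
```

```text
prongL [0.7083 0.1505 0.12  ]
prongR [0.7087 0.0976 0.12  ]
foot L bot [0.6867 0.1635 0.01  ]
foot R bot [0.6873 0.0845 0.01  ]
ptr [ 0.6838 -0.176   0.122 ]
bufL n [ 0.4992 -0.1123  0.116 ]
bufL f [ 0.6083 -0.1122  0.116 ]
bufR n [ 0.5001 -0.2358  0.116 ]
bufR f [ 0.6096 -0.2377  0.116 ]
deckL near [0.446 0.098 0.03 ]
deckL far [0.6676 0.0989 0.05  ]
canA [0.5656 0.0443 0.143 ]
deck near right [ 0.4494 -0.3631  0.03  ]
side prongL [0.7075 0.1525 0.12  ]
side prongR [0.7075 0.0984 0.12  ]
side ptr [ 0.6749 -0.176   0.122 ]
side bufL(face top) f [ 0.6106 -0.1032  0.116 ]
side bufL n [ 0.5009 -0.1093  0.116 ]
side canA [0.5628 0.0504 0.143 ]
canA [0.5631 0.0431 0.1416]
canB [ 0.5471 -0.397   0.1439]
housL [ 0.5522 -0.0392  0.1269]
housR [ 0.5547 -0.3413  0.1288]
floor [ 0.5604 -0.1808  0.0576]
stopL [0.5486 0.5509 0.0456]
stopR [ 0.5578 -0.5318  0.0454]
mug [ 0.3006 -0.2627  0.0073]
amber [0.3027 0.3972 0.0962]
bowl [0.2893 0.2975 0.0067]
green [ 0.2718 -0.3741  0.0983]
g1 [0.3655 0.0931 0.0881]
g2 [ 0.3601 -0.0685  0.0891]
```

```bash
cat > see.py <<'E'
import sys,json
from h import *
def edges(p):
    # mean saturation of the near deck strip -> left/right ends, subpixel
    s=cv2.cvtColor(p,cv2.COLOR_RGB2HSV)[211:215,:,1].astype(float).mean(0)
    m=s>85; 
    n,lab,st,_=cv2.connectedComponentsWithStats(np.tile(m,(1,1)).astype(np.uint8).reshape(1,-1))
    c=[(st[i,0],st[i,0]+st[i,2]-1) for i in range(1,n) if st[i,2]>4 and 60<st[i,0]<400]
    f=lambda a,b:a+(85-s[a])/(s[b]-s[a])*(b-a)
    l=f(c[0][0]-1,c[0][0]);r=f(c[-1][1],c[-1][1]+1)
    return l,r,c
def mids(p):
    l,r,c=edges(p);return atz("top",l,213,.03)[1],atz("top",r,213,.03)[1],c
if __name__=="__main__":
    o=robot.get_obs();p,d=robot.camera("top")
    cv2.imwrite("pics/t%.2f.png"%o['time'],p[:,:,::-1])
    l,r,c=mids(p);print("t %.3f"%o['time'],"tcp",o['position'].round(4),"F",o['ft_force'].round(2),"L %.4f R %.4f"%(l,r),c)
E
python3 - <<'E'
from see import *
p=np.load("pics/top0.npz")["p"];print(mids(p))
s=cv2.cvtColor(p,cv2.COLOR_RGB2HSV)[211:215,:,1].mean(0);print(s[212:226].round(),s[370:385].round())
E
python3 -m crank '[[0,0,-0.08,-0.25,0.5,0,1],[0,0,-0.154,-0.5,1,0,1],[0,0,-0.154,-0.5,1,0,1],[0,0,-0.154,-0.5,1,0,1]]' 10
```

```text
(np.float64(0.09921286547490467), np.float64(-0.46904732108741454), [(np.int32(219), np.int32(378))])
[ 34.  33.  34.  34.  32.  31.  40. 104. 133. 131. 130. 130. 129. 130.] [130. 130. 128. 129. 131. 132. 136. 132. 113.  66.  35.  34.  34.  35.
  34.]
time: 0.43
position: [0.2382, 0.5301, 0.2351]
tool_rot: [0.709, 0.706, -0.002, 0.002]
ft_force: [-0.2, -0.7, -0.2]
grip_width: 0.0681
```

```bash
sed -i 's/213,.03/213,.075/g' see.py
python3 -m crank '[[0,0,0,-0.4,0.3,0,1],[0,0,0,-0.8,0.6,0,1],[0,0,0,-1,0.8,0,1]]' |sed -n 1,3p
python3 -m crank '[[0,0,0,-0.4,0.3,0,1],[0,0,0,-0.8,0.6,0,1],[0,0,0,-1,0.8,0,1]]' |sed -n 1,3p
python3 -m crank '[[0,0,0,-0.4,0.3,0,1],[0,0,0,-0.8,0.6,0,1],[0,0,0,-1,0.8,0,1]]' |sed -n 1,3p
python3 -m crank '[[0,0,0,-0.4,0.2,0,1],[0,0,0,-0.8,0.4,0,1],[0,0,0,-1,0.4,0,1]]' |sed -n 1,3p
python3 -m crank '[[0,0,0,-0.4,0.1,0,1],[0,0,0,-0.8,0.1,0,1],[0,0,0,-1,0.1,0,1],[0,0,0,-1,0.1,0,1]]'
```

```text
time: 0.68
position: [0.3117, 0.4349, 0.2352]
tool_rot: [0.708, 0.706, -0.003, 0.002]
time: 0.93
position: [0.3888, 0.3359, 0.2355]
tool_rot: [0.708, 0.706, -0.003, 0.001]
time: 1.18
position: [0.4657, 0.2374, 0.2357]
tool_rot: [0.708, 0.706, -0.004, 0.001]
time: 1.43
position: [0.5089, 0.1345, 0.2362]
tool_rot: [0.709, 0.706, -0.003, 0.002]
time: 1.77
position: [0.519, 0.0307, 0.2367]
tool_rot: [0.711, 0.704, -0.003, 0.003]
ft_force: [-0.8, 1.6, 0.1]
grip_width: 0.0005
```

```bash

python3 -m crank '[[0,0,0,-0.4,0.1,0,1],[0,0,0,-0.8,0.2,0,1],[0,0,0,-1,0.2,0,1]]' |sed -n 1,3p
python3 -m crank '[[0,0,0,-0.4,0.1,0,1],[0,0,0,-0.8,0.16,0,1],[0,0,0,-1,0.16,0,1],[0,0,0,-1,0.16,0,1],[0,0,0,-1,0.16,0,1]]'
python3 see.py
```

```text
time: 2.02
position: [0.5402, -0.0717, 0.2376]
tool_rot: [0.711, 0.703, -0.003, 0.004]
time: 2.43
position: [0.5552, -0.1716, 0.2381]
tool_rot: [0.711, 0.703, -0.002, 0.003]
ft_force: [0.1, 0.5, 0.6]
grip_width: 0.0003
t 2.433 tcp [ 0.5552 -0.1716  0.2381] F [0.07 0.54 0.61] L 0.0961 R -0.4539 [(np.int32(219), np.int32(271)), (np.int32(332), np.int32(378))]
```

```bash

python3 -m crank '[[0,0,0,0,0,0.3,1],[0,0,0,0,0,0.6,1],[0,0,0,0,0,0.8,1]]' |sed -n 1,3p
python3 -m crank '[[0,0,0,0.05,0,0.3,1],[0,0,0,0.1,0,0.5,1],[0,0,0,0.1,0,0.58,1],[0,0,0,0.1,0,0.58,1],[0,0,0,0.1,0,0.58,1]]'
python3 see.py; ls pics
```

```text
time: 2.73
position: [0.5538, -0.1678, 0.1563]
tool_rot: [0.71, 0.704, -0.003, 0.002]
time: 3.15
position: [0.5543, -0.1572, 0.0987]
tool_rot: [0.709, 0.705, -0.003, 0.002]
ft_force: [0.3, -0.8, 0.5]
grip_width: 0.0008
t 3.150 tcp [ 0.5543 -0.1572  0.0987] F [ 0.27 -0.82  0.48] L -0.2434 R -0.4539 [(np.int32(318), np.int32(378))]
c1.png
c2.png
side0.npz
side0.png
t2.43.png
t3.15.png
top0.npz
top0.png
```

View pics/t3.15.png

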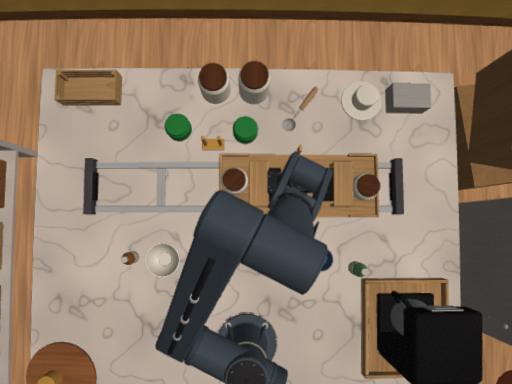

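```bash
python3 - <<'E'
s=open('see.py').read()
s=s.replace('[211:215,:,1]','[R0:R1,:,1]').replace('def edges(p):','def edges(p,R0=211,R1=215):')
s=s.replace('print("t %.3f"','print("Lfar",[round(atz("top",edges(p,157,160)[0],158,.075)[1],4)],"t %.3f"')
open('see.py','w').write(s)
from see import *
p=cv2.imread('pics/t3.15.png')[:,:,::-1].copy();print(atz("top",edges(p,157,160)[0],158,.075),edges(p,157,160))
E
python3 -m crank '[[0,0,0,0.0667,0,0,1],[0,0,0,0.133,0,0,1],[0,0,0,0.2,0,0,1],[0,0,0,0.267,0,0,1],[0,0,0,0.333,0,0,1],[0,0,0,0.4,0,0,1],[0,0,0,0.467,0,0,1],[0,0,0,0.533,0,0,1],[0,0,0,0.6,0,0,1],[0,0,0,0.667,0,0,1],[0,0,0,0.733,0,0,1]]'
python3 see.py
```

```text
[0.64637466 0.09744733 0.075     ] (np.float64(219.06569343065692), np.float64(377.2085889570552), [(np.int32(220), np.int32(288)), (np.int32(308), np.int32(377))])
time: 4.12
position: [0.5553, -0.084, 0.0989]
tool_rot: [0.71, 0.705, -0.002, 0.003]
ft_force: [-1.5, -0.6, 0.5]
grip_width: 0.0004
Lfar [np.float64(0.1231)] t 4.117 tcp [ 0.5553 -0.084   0.0989] F [-1.48 -0.57  0.49] L 0.0689 R -0.4285 [(np.int32(227), np.int32(241)), (np.int32(292), np.int32(371))]
```

```bash

python3 -m crank '[[0,0,0,0.07,0,0,1],[0,0,0,0.14,0,0,1],[0,0,0,0.207,0,0,1],[0,0,0,0.273,0,0,1]]' | sed -n 1,2p
python3 see.py
python3 -m crank '[[0,0,0,0.067,0,0,1],[0,0,0,0.133,0,0,1],[0,0,0,0.2,0,0,1],[0,0,0,0.267,0,0,1]]' | sed -n 1,2p
python3 see.py
```

```text
time: 4.5
position: [0.5551, -0.0545, 0.0985]
Lfar [np.float64(0.1781)] t 4.500 tcp [ 0.5551 -0.0545  0.0985] F [-0.44  0.57 -0.07] L 0.1340 R -0.3733 [(np.int32(208), np.int32(230)), (np.int32(282), np.int32(355))]
time: 4.88
position: [0.555, -0.0259, 0.0984]
Lfar [np.float64(0.2309)] t 4.883 tcp [ 0.555  -0.0259  0.0984] F [ 0.48  0.53 -0.46] L 0.2094 R -0.3202 [(np.int32(186), np.int32(219)), (np.int32(272), np.int32(340))]
```

```bash
cat > sim.py <<'E'
import numpy as np
from scipy.optimize import least_squares
T=[3.15,3.2,3.25,4.117,4.167,4.5,4.55,4.883,4.933];Y=[-.1572,-.1572,-.154,-.084,-.082,-.0545,-.0525,-.0259,-.024]
def run(M,c,T,Y,te,t=3.2,x=0,v=0):
    # c: TCP y at contact with left buffer at travel 0; right contact c-.1
    out=[];dt=.001
    while t<te[-1]+dt:
        y=np.interp(t,T,Y);out.append((t,x,v,y))
        F=80*max(0,y-(c+x))-80*max(0,(c-.1+x)-y)-.4*v
        F-= .01*np.sign(v) if abs(v)>1e-4 else np.clip(F,-.01,.01)
        v+=F/M*dt;x+=v*dt;t+=dt
    o=np.array(out);return o
te=[4.117,4.5,4.883];xm=[.0255,.0806,.1336]
f=lambda p:(np.interp(te,(o:=run(p[0],p[1],T,Y,te))[:,0],o[:,1])-xm)*1000
if __name__=="__main__":
    r=least_squares(f,[4.3,-.125],diff_step=.01);M,c=r.x;print(r.x,r.fun)
    o=run(M,c,T,Y,te)[-1];print(o,"gap right",o[3]-(c-.1+o[1]))
    for M_ in(M-.3,M,M+.3):
      for s in(.056,.058,.060,.062):
        a=run(M_,c,T+[8],Y+[-.024+s*(8-4.933)],[6.9],*o[[0,1,2]])
        i=np.argmax((a[:,0]>5.3)&(a[:,2]<.001)) or len(a)-1; k=np.argmax(a[:,3]<c-.1+a[:,1])
        # release = compression back to zero
        j=k+np.argmax(a[k:,3]>c-.1+a[k:,1]);print(round(M_,2),s,"contact",a[k].round(3),"release",a[j].round(4))
E
python3 sim.py
```

```text
[ 1.98559648 -0.11642809] [-0.83761555  0.81182783 -0.08246459]
[ 4.883       0.13351754  0.1299283  -0.0259    ] gap right 0.05701055882552607
1.69 0.056 contact [5.864 0.245 0.098 0.028] release [6.301  0.269  0.0163 0.0526]
1.69 0.058 contact [5.912 0.249 0.096 0.033] release [6.346  0.2744 0.0215 0.058 ]
1.69 0.06 contact [5.967 0.254 0.095 0.038] release [6.398  0.2803 0.0269 0.0639]
1.69 0.062 contact [6.032 0.261 0.093 0.044] release [6.459  0.287  0.0325 0.0706]
1.99 0.056 contact [5.815 0.242 0.103 0.025] release [6.292  0.2685 0.0107 0.0521]
1.99 0.058 contact [5.854 0.246 0.102 0.029] release [6.33   0.2734 0.0156 0.057 ]
1.99 0.06 contact [5.898 0.25  0.101 0.034] release [6.372  0.2787 0.0206 0.0623]
1.99 0.062 contact [5.948 0.255 0.1   0.039] release [6.42   0.2846 0.0257 0.0682]
2.29 0.056 contact [5.784 0.24  0.107 0.024] release [6.299  0.2689 0.0069 0.0525]
2.29 0.058 contact [5.819 0.244 0.107 0.027] release [6.332  0.2736 0.0115 0.0571]
2.29 0.06 contact [5.857 0.248 0.106 0.031] release [6.369  0.2786 0.0163 0.0622]
2.29 0.062 contact [5.9   0.252 0.105 0.036] release [6.41   0.284  0.0211 0.0676]
```

```bash
cat > s2.py <<'E'
from sim import *
for M in(3.3,3.8,4.3,4.8):
    r=least_squares(lambda p:f([M,p[0]]),[-.125],diff_step=.01);c=r.x[0]
    o=run(M,c,T,Y,te)[-1];print("M",M,"c",c.round(4),r.fun.round(2),"x,v",o[1:3].round(4),"gap",round(o[3]-(c-.1+o[1]),4))
    for s in(.056,.058,.060,.062):
        a=run(M,c,T+[8],Y+[-.024+s*(8-4.933)],[6.9],o[0],.1336,.1355)
        k=np.argmax(a[:,3]<c-.1+a[:,1]);j=k+np.argmax(a[k:,3]>c-.1+a[k:,1]);print(s,"contact",a[k].round(3),"release",a[j].round(4))
E
python3 s2.py
```

```text
M 3.3 c -0.121 [-1.76 -0.32  1.72] x,v [0.1353 0.1398] gap 0.0597
0.056 contact [5.73  0.242 0.12  0.021] release [ 6.356e+00  2.766e-01 -5.000e-03  5.570e-02]
0.058 contact [5.756 0.245 0.119 0.024] release [ 6.380e+00  2.809e-01 -9.000e-04  5.990e-02]
0.06 contact [5.784 0.248 0.119 0.027] release [6.407e+00 2.854e-01 3.200e-03 6.440e-02]
0.062 contact [5.814 0.252 0.118 0.031] release [6.436  0.2901 0.0077 0.0692]
M 3.8 c -0.1225 [-1.83 -0.65  2.08] x,v [0.1357 0.1421] gap 0.0609
0.056 contact [5.74  0.244 0.122 0.021] release [ 6.413   0.2813 -0.0069  0.0589]
0.058 contact [5.766 0.247 0.121 0.024] release [ 6.437e+00  2.857e-01 -2.800e-03  6.320e-02]
0.06 contact [5.793 0.25  0.121 0.028] release [6.464e+00 2.903e-01 1.200e-03 6.790e-02]
0.062 contact [5.822 0.254 0.12  0.031] release [6.492e+00 2.951e-01 5.600e-03 7.270e-02]
M 4.3 c -0.124 [-1.81 -0.95  2.35] x,v [0.1359 0.144 ] gap 0.0621
0.056 contact [5.752 0.246 0.123 0.022] release [ 6.469   0.2859 -0.0083  0.062 ]
0.058 contact [5.777 0.249 0.123 0.025] release [ 6.493e+00  2.904e-01 -4.200e-03  6.650e-02]
0.06 contact [5.804 0.252 0.122 0.028] release [ 6.519e+00  2.951e-01 -2.000e-04  7.120e-02]
0.062 contact [5.833 0.256 0.122 0.032] release [6.547e+00 3.000e-01 4.000e-03 7.610e-02]
M 4.8 c -0.1253 [-1.73 -1.23  2.54] x,v [0.1361 0.1455] gap 0.0633
0.056 contact [5.764 0.248 0.124 0.023] release [ 6.522   0.2903 -0.0095  0.065 ]
0.058 contact [5.789 0.251 0.124 0.026] release [ 6.546e+00  2.949e-01 -5.400e-03  6.960e-02]
0.06 contact [5.816 0.254 0.123 0.029] release [ 6.572e+00  2.997e-01 -1.300e-03  7.430e-02]
0.062 contact [5.845 0.258 0.123 0.033] release [6.600e+00 3.047e-01 2.700e-03 7.940e-02]
```

```bash

python3 -m crank '[[0,0,0,0.07,0,0,1],[0,0,0,0.125,0,0,1],[0,0,0,0.18,0,0,1],[0,0,0,0.234,0,0,1],[0,0,0,0.288,0,0,1],[0,0,0,0.342,0,0,1]]' | sed -n 1,2p
python3 see.py
```

```text
time: 5.43
position: [0.5549, 0.0099, 0.0982]
Lfar [np.float64(0.3035)] t 5.433 tcp [0.5549 0.0099 0.0982] F [ 0.03 -0.46 -0.26] L 0.3019 R -0.2481 [(np.int32(159), np.int32(206)), (np.int32(259), np.int32(319))]
```

```bash

python3 -m crank '[[0,0,0,0.07,0,0,1],[0,0,0,0.12,0,0,1],[0,0,0,0.17,0,0,1],[0,0,0,0.22,0,0,1],[0,0,0,0.27,0,0,1],[0,0,0,0.32,0,0,1],[0,0,0,0.37,0,0,1],[0,0,0,0.42,0,0,1]]' | sed -n 1,2p
python3 see.py
```

```text
time: 6.15
position: [0.5548, 0.0534, 0.098]
Lfar [np.float64(0.3902)] t 6.150 tcp [0.5548 0.0534 0.098 ] F [-0.61  0.85  0.72] L 0.3886 R -0.1610 [(np.int32(134), np.int32(190)), (np.int32(244), np.int32(293))]
```

```bash
cat > s3.py <<'E'
from sim import *
T3=[4.5,4.55,4.883,4.933,5.0167,5.433,5.483,5.567,6.15,6.17,6.2];L=.0015
Y3=[-.0545,-.0525,-.0259,-.0245,-.0195,.0099,.0113,.0163,.0534,.0545,.0551]
te3=[4.5,4.883,5.433,6.15];xm3=[.0806,.1336,.2058,.2927]
def F(M,c):
    g=lambda p:(np.interp(te3,(o:=run(M,c,T3,Y3,te3,4.5,p[0],p[1]))[:,0],o[:,1])-xm3)*1000
    r=least_squares(g,[.0806,.14],diff_step=.01);return r
for M in(3.4,3.8,4.3,4.8,5.3):
  for c in(-.1265,-.1245,-.1225,-.1205):
    r=F(M,c);o=run(M,c,T3,Y3,[6.2],4.5,*r.x)[-1]
    print(M,c,r.fun.round(2),"v0",r.x[1].round(4),"at6.2 x,v",o[1:3].round(4),"comp",round(c-.1+o[1]-o[3],4),end=' | ')
    # plan: hold finger, then move away at time after 6.2+h
    for h in(.0,.042,.083,.125,.167):
        a=run(M,c,[6.2,6.2+h+.03,6.2+h+.113],[.0551,.0551,.0551+.035],[6.7],*o[:3])[-1]
        print(h,a[1].round(4),a[2].round(4),end='; ')
    print()
E
python3 s3.py
```

```text
3.4 -0.1265 [-0.85  0.37  1.15 -2.25] v0 0.1454 at6.2 x,v [0.294  0.0637] comp 0.0124 | 0.0 0.3172 0.0435; 0.042 0.3103 0.0279; 0.083 0.3039 0.0116; 0.125 0.2982 -0.0034; 0.167 0.2931 -0.02; 
3.4 -0.1245 [-1.18  0.2   1.18 -3.71] v0 0.1458 at6.2 x,v [0.292  0.0533] comp 0.0124 | 0.0 0.3104 0.0343; 0.042 0.3039 0.0194; 0.083 0.2979 0.0043; 0.125 0.2928 -0.0091; 0.167 0.2881 -0.024; 
3.4 -0.1225 [-0.93  0.13  0.7  -5.76] v0 0.145 at6.2 x,v [0.2897 0.0476] comp 0.0121 | 0.0 0.3057 0.0297; 0.042 0.2995 0.0157; 0.083 0.2938 0.0014; 0.125 0.2891 -0.011; 0.167 0.2847 -0.0248; 
3.4 -0.1205 [-0.81 -0.06  0.09 -7.93] v0 0.1441 at6.2 x,v [0.2872 0.0428] comp 0.0116 | 0.0 0.3013 0.026; 0.042 0.2954 0.0127; 0.083 0.2902 0.0001; 0.125 0.2857 -0.0121; 0.167 0.2816 -0.025; 
3.8 -0.1265 [-0.63  0.21  0.96 -1.52] v0 0.1439 at6.2 x,v [0.2949 0.0676] comp 0.0133 | 0.0 0.3202 0.0451; 0.042 0.3135 0.0325; 0.083 0.3072 0.0165; 0.125 0.3014 0.0001; 0.167 0.2966 -0.0152; 
3.8 -0.1245 [-0.86  0.13  1.08 -2.84] v0 0.1443 at6.2 x,v [0.2931 0.0574] comp 0.0135 | 0.0 0.3135 0.0384; 0.042 0.3071 0.0238; 0.083 0.30
[... 2048 characters left out ...]
.0819] comp 0.0155 | 0.0 0.3288 0.0434; 0.042 0.324 0.0414; 0.083 0.3188 0.0345; 0.125 0.3134 0.0197; 0.167 0.3087 0.0037; 
5.3 -0.1245 [-0.13 -0.18  0.55 -0.63] v0 0.1406 at6.2 x,v [0.296  0.0719] comp 0.0164 | 0.0 0.3233 0.0419; 0.042 0.3181 0.0377; 0.083 0.3127 0.0259; 0.125 0.3076 0.0108; 0.167 0.3032 -0.0034; 
5.3 -0.1225 [-0.44 -0.19  0.96 -1.67] v0 0.1414 at6.2 x,v [0.2944 0.0617] comp 0.0168 | 0.0 0.3173 0.0399; 0.042 0.3118 0.0306; 0.083 0.3065 0.017; 0.125 0.3017 0.0028; 0.167 0.2976 -0.0101; 
5.3 -0.1205 [-0.77 -0.28  1.19 -3.19] v0 0.142 at6.2 x,v [0.2924 0.0524] comp 0.0168 | 0.0 0.3111 0.0353; 0.042 0.3056 0.0227; 0.083 0.3007 0.0098; 0.125 0.2963 -0.0022; 0.167 0.2924 -0.0152;
```

```bash

python3 -m crank '[[0,0,0,-0.03,0,0,1]]' | sed -n 1,2p
python3 see.py
```

```text
time: 6.28
position: [0.5548, 0.0522, 0.098]
Lfar [np.float64(0.4017)] t 6.283 tcp [0.5548 0.0522 0.098 ] F [ 0.37  1.52 -0.52] L 0.3999 R -0.1500 [(np.int32(131), np.int32(191)), (np.int32(245), np.int32(290))]
```

```bash

python3 -m crank '[[0,0,0,0.22,0,0,1],[0,0,0,0.55,0,0,1],[0,0,0,0.75,0,0,1],[0,0,0,0.75,0,0,1]]' | sed -n 1,2p
python3 see.py;python3 -m crank '[[0,0,0,0,0,0,1],[0,0,0,0,0,0,1],[0,0,0,0,0,0,1],[0,0,0,0,0,0,1]]' | sed -n 1,2p
python3 see.py
```

```text
time: 6.67
position: [0.5549, 0.1293, 0.0979]
Lfar [np.float64(0.4116)] t 6.667 tcp [0.5549 0.1293 0.0979] F [-0.02 -0.56 -0.47] L 0.4100 R -0.1397 [(np.int32(128), np.int32(169)), (np.int32(219), np.int32(287))]
time: 7.05
position: [0.5551, 0.1267, 0.0979]
Lfar [np.float64(0.4187)] t 7.050 tcp [0.5551 0.1267 0.0979] F [ 0.07 -0.19 -0.58] L 0.4168 R -0.1330 [(np.int32(126), np.int32(170)), (np.int32(220), np.int32(285))]
```

```bash

python3 -m crank '[[0,0,0,-0.08,0,0,1],[0,0,0,-0.16,0,0,1],[0,0,0,-0.2,0,0,1],[0,0,0,-0.2,0,0,1],[0,0,0,-0.2,0,0,1],[0,0,0,-0.2,0,0,1],[0,0,0,-0.2,0,0,1],[0,0,0,-0.2,0,0,1],[0,0,0,-0.2,0,0,1]]' | sed -n 1,2p
python3 see.py;python3 -m crank '[[0,0,0,0,0,0,1],[0,0,0,0.005,0,0,1],[0,0,0,0.005,0,0,1],[0,0,0,0.01,0,0,1]]' | sed -n 1,2p
python3 see.py
```

```text
time: 7.85
position: [0.5551, 0.1071, 0.0979]
Lfar [np.float64(0.4321)] t 7.850 tcp [0.5551 0.1071 0.0979] F [-0.25  0.74  0.98] L 0.4301 R -0.1202 [(np.int32(122), np.int32(177)), (np.int32(227), np.int32(282))]
time: 8.23
position: [0.555, 0.1081, 0.0979]
Lfar [np.float64(0.4372)] t 8.233 tcp [0.555  0.1081 0.0979] F [0.95 0.15 0.67] L 0.4356 R -0.1139 [(np.int32(120), np.int32(176)), (np.int32(226), np.int32(280))]
```

```bash

python3 -m crank '[[0,0,0,0,0,0,1],[0,0,0,0,0,0,1],[0,0,0,0,0,0,1],[0,0,0,0,0,0,1],[0,0,0,0,0,0,1],[0,0,0,0,0,0,1],[0,0,0,0,0,0,1],[0,0,0,0,0,0,1]]' | sed -n 1,2p
python3 see.py;python3 -m crank '[[0,0,0,0,0,0,1],[0,0,0,0,0,0,1],[0,0,0,0,0,0,1],[0,0,0,0,0,0,1],[0,0,0,0,0,0,1],[0,0,0,0,0,0,1],[0,0,0,0,0,0,1],[0,0,0,0,0,0,1]]' | sed -n 1,2p
python3 see.py
```

```text
time: 8.95
position: [0.555, 0.1082, 0.0979]
Lfar [np.float64(0.4372)] t 8.950 tcp [0.555  0.1082 0.0979] F [0.22 0.12 0.8 ] L 0.4356 R -0.1139 [(np.int32(120), np.int32(176)), (np.int32(226), np.int32(280))]
time: 9.67
position: [0.555, 0.1082, 0.0979]
Lfar [np.float64(0.4305)] t 9.667 tcp [0.555  0.1082 0.0979] F [ 0.5  -0.42  0.2 ] L 0.4288 R -0.1208 [(np.int32(122), np.int32(176)), (np.int32(226), np.int32(282))]
```

```bash

python3 -m crank '[[0,0,0,0.1,0,0,1],[0,0,0,0.1,0,0,1],[0,0,0,0.1,0,0,1],[0,0,0,0.1,0,0,1],[0,0,0,0.1,0,0,1],[0,0,0,0.1,0,0,1],[0,0,0,0.1,0,0,1],[0,0,0,0.1,0,0,1],[0,0,0,0.1,0,0,1],[0,0,0,0.1,0,0,1],[0,0,0,0.1,0,0,1],[0,0,0,0.1,0,0,1],[0,0,0,0.1,0,0,1],[0,0,0,0.1,0,0,1],[0,0,0,0.1,0,0,1]]' | sed -n 1,2p
python3 see.py
```

```text
time: 10.97
position: [0.5551, 0.1181, 0.0979]
Lfar [np.float64(0.4227)] t 10.967 tcp [0.5551 0.1181 0.0979] F [-0.31  0.06  0.17] L 0.4213 R -0.1284 [(np.int32(124), np.int32(173)), (np.int32(223), np.int32(284))]
```

```bash

python3 -m crank '[[0,0,0,-0.08,0,0,1],[0,0,0,-0.16,0,0,1],[0,0,0,-0.22,0,0,1],[0,0,0,-0.22,0,0,1],[0,0,0,-0.22,0,0,1],[0,0,0,-0.22,0,0,1],[0,0,0,-0.22,0,0,1],[0,0,0,-0.22,0,0,1],[0,0,0,-0.22,0,0,1],[0,0,0,-0.22,0,0,1]]' | sed -n 1,2p
python3 see.py
python3 -m crank '[[0,0,0,-0.006,0,0,1],[0,0,0,-0.011,0,0,1],[0,0,0,-0.016,0,0,1],[0,0,0,-0.021,0,0,1],[0,0,0,-0.026,0,0,1],[0,0,0,-0.031,0,0,1],[0,0,0,-0.035,0,0,1],[0,0,0,-0.04,0,0,1],[0,0,0,-0.045,0,0,1],[0,0,0,-0.049,0,0,1],[0,0,0,-0.054,0,0,1],[0,0,0,-0.058,0,0,1],[0,0,0,-0.063,0,0,1],[0,0,0,-0.067,0,0,1],[0,0,0,-0.072,0,0,1],[0,0,0,-0.077,0,0,1],[0,0,0,-0.081,0,0,1],[0,0,0,-0.086,0,0,1],[0,0,0,-0.09,0,0,1],[0,0,0,-0.095,0,0,1]]'| sed -n 1,2p
python3 see.py
```

```text
time: 11.85
position: [0.555, 0.0964, 0.0979]
Lfar [np.float64(0.4212)] t 11.850 tcp [0.555  0.0964 0.0979] F [-0.08  0.21 -0.49] L 0.4195 R -0.1303 [(np.int32(125), np.int32(180)), (np.int32(230), np.int32(284))]
time: 13.57
position: [0.5549, 0.0868, 0.098]
Lfar [np.float64(0.4151)] t 13.567 tcp [0.5549 0.0868 0.098 ] F [-0.87 -0.   -0.18] L 0.4132 R -0.1364 [(np.int32(127), np.int32(178)), (np.int32(180), np.int32(184)), (np.int32(233), np.int32(286))]
```

```bash

python3 -m crank '[[0,0,0,0,0,0,1],[0,0,0,0,0,0,1],[0,0,0,0,0,0,1],[0,0,0,0,0,0,1],[0,0,0,0,0,0,1],[0,0,0,0,0,0,1],[0,0,0,0,0,0,1],[0,0,0,0,0,0,1],[0,0,0,0,0,0,1],[0,0,0,0,0,0,1]]' | sed -n 1,2p
python3 see.py
python3 -m crank '[[0,0,0,0.1,0,0,1],[0,0,0,0.2,0,0,1],[0,0,0,0.2,0,0,1],[0,0,0,0.2,0,0,1],[0,0,0,0.2,0,0,1],[0,0,0,0.2,0,0,1],[0,0,0,0.2,0,0,1],[0,0,0,0.2,0,0,1],[0,0,0,0.2,0,0,1],[0,0,0,0.2,0,0,1],[0,0,0,0.2,0,0,1],[0,0,0,0.2,0,0,1]]' | sed -n 1,2p
python3 see.py
```

```text
time: 14.45
position: [0.5549, 0.0867, 0.0979]
Lfar [np.float64(0.4077)] t 14.450 tcp [0.5549 0.0867 0.0979] F [ 0.46 -0.37 -0.02] L 0.4059 R -0.1441 [(np.int32(129), np.int32(178)), (np.int32(180), np.int32(184)), (np.int32(233), np.int32(289))]
time: 15.5
position: [0.555, 0.1066, 0.0979]
Lfar [np.float64(0.4032)] t 15.500 tcp [0.555  0.1066 0.0979] F [ 0.11  0.03 -0.58] L 0.4013 R -0.1481 [(np.int32(130), np.int32(177)), (np.int32(227), np.int32(290))]
```

```bash

python3 -m crank '[[0,0,0,0.15,0,0,1],[0,0,0,0.15,0,0,1],[0,0,0,0.15,0,0,1],[0,0,0,0.15,0,0,1],[0,0,0,0.15,0,0,1],[0,0,0,0.15,0,0,1],[0,0,0,0.15,0,0,1],[0,0,0,0.15,0,0,1],[0,0,0,0.15,0,0,1],[0,0,0,0.15,0,0,1],[0,0,0,0.15,0,0,1],[0,0,0,0.15,0,0,1]]' | sed -n 1,2p
python3 see.py
python3 - <<'E'
from h import *
p,_=robot.camera("side");t,_=robot.camera("top")
a=cv2.resize(p[170:250,150:230],None,fx=6,fy=6,interpolation=cv2.INTER_CUBIC)
b=cv2.resize(t[120:170,190:240],None,fx=6,fy=6,interpolation=cv2.INTER_CUBIC)
c=np.zeros((480,790,3),np.uint8);c[:,:480]=a;c[:300,490:]=b
cv2.imwrite("pics/m1.png",c[:,:,::-1])
E
```

```text
time: 16.55
position: [0.555, 0.1217, 0.0979]
Lfar [np.float64(0.4014)] t 16.550 tcp [0.555  0.1217 0.0979] F [-0.95  0.56 -0.42] L 0.3999 R -0.1501 [(np.int32(131), np.int32(172)), (np.int32(222), np.int32(290))]
```

View pics/m1.png

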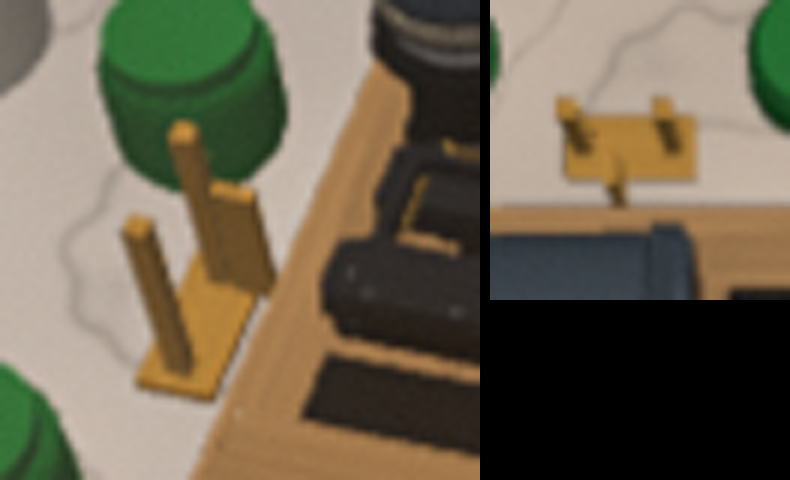

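```bash
python3 - <<'E'
from h import *
s=lambda x,y:(150+(x+.5)/6-.5,170+(y+.5)/6-.5)
t=lambda x,y:(190+(x-490+.5)/6-.5,120+(y+.5)/6-.5)
for n,c,P in(("side",s,[(138,226,.12),(183,131,.12),(234,190,.122),(213,185,.122),(254,195,.122)]),("top",t,[(567,104,.12),(664,104,.12),(614,160,.122)])):
    for x,y,z in P: print(n,atz(n,*c(x,y),z).round(4))
E
python3 see.py
```

```text
side [0.7073 0.1535 0.12  ]
side [0.7088 0.0985 0.12  ]
side [0.673  0.1263 0.122 ]
side [0.6831 0.1259 0.122 ]
side [0.6635 0.1268 0.122 ]
top [0.7099 0.1512 0.12  ]
top [0.7103 0.097  0.12  ]
top [0.678  0.1242 0.122 ]
Lfar [np.float64(0.4014)] t 16.700 tcp [0.5551 0.1217 0.0979] F [-0.19 -0.17 -0.25] L 0.3999 R -0.1500 [(np.int32(131), np.int32(172)), (np.int32(222), np.int32(290))]
```

The pointer is within about 0.3 mm of the midpoint between the prongs in both views, and the trolley is still. I'll let it stand for more than 3 s and then lift the fingers out.

```bash

Z='[0,0,0,0,0,0,1]'
python3 -m crank '[[0,0,0,0,0,0,1],[0,0,0,0,0,0,1],[0,0,0,0,0,0,1],[0,0,0,0,0,0,1],[0,0,0,0,0,0,1],[0,0,0,0,0,0,1],[0,0,0,0,0,0,1],[0,0,0,0,0,0,1],[0,0,0,0,0,0,1],[0,0,0,0,0,0,1],[0,0,0,0,0,0,1],[0,0,0,0,0,0,1],[0,0,0,0,0,0,1],[0,0,0,0,0,0,1],[0,0,0,0,0,0,1],[0,0,0,0,0,0,1],[0,0,0,0,0,0,1],[0,0,0,0,0,0,1],[0,0,0,0,0,0,1],[0,0,0,0,0,0,1]]' | sed -n 1,2p
python3 see.py
python3 -m crank '[[0,0,0,0,0,0,1],[0,0,0,0,0,0,1],[0,0,0,0,0,0,1],[0,0,0,0,0,0,1],[0,0,0,0,0,0,1],[0,0,0,0,0,0,1],[0,0,0,0,0,0,1],[0,0,0,0,0,0,1],[0,0,0,0,0,0,1],[0,0,0,0,0,0,1],[0,0,0,0,0,0,1],[0,0,0,0,0,0,1],[0,0,0,0,0,0,1],[0,0,0,0,0,0,1],[0,0,0,0,0,0,1],[0,0,0,0,0,0,1],[0,0,0,0,0,0,1],[0,0,0,0,0,0,1],[0,0,0,0,0,0,1],[0,0,0,0,0,0,1]]' | sed -n 1,2p
python3 see.py
python3 -m crank '[[0,0,0,0,0,-0.15,1],[0,0,0,0,0,-0.3,1],[0,0,0,0,0,-0.5,1],[0,0,0,0,0,-0.75,1],[0,0,0,0,0,-1,1],[0,0,0,0,0,-1,1]]' | sed -n 1,2p
python3 -m crank '[[0,0,0,0,0,-0.3,1],[0,0,0,0,0,-0.6,1],[0,0,0,0,0,-0.8,1],[0,0,0,0,0,-0.8,1],[0,0,0,0,0,-0.8,1]]' | sed -n 1,2p
python3 see.py
python3 - <<'E'
from h import *
p,_=robot.camera("side")
cv2.imwrite("pics/final_side.png",p[:,:,::-1])
E
```

```text
time: 18.42
position: [0.555, 0.1217, 0.0979]
Lfar [np.float64(0.4014)] t 18.417 tcp [0.555  0.1217 0.0979] F [-0.24  0.07  0.27] L 0.3999 R -0.1501 [(np.int32(131), np.int32(172)), (np.int32(222), np.int32(290))]
time: 20.13
position: [0.555, 0.1217, 0.0979]
Lfar [np.float64(0.4014)] t 20.133 tcp [0.555  0.1217 0.0979] F [ 0.55  0.03 -0.7 ] L 0.3998 R -0.1501 [(np.int32(131), np.int32(172)), (np.int32(222), np.int32(290))]
time: 20.68
position: [0.5583, 0.1222, 0.2027]
time: 21.1
position: [0.5579, 0.1224, 0.2834]
Lfar [np.float64(0.4015)] t 21.100 tcp [0.5579 0.1224 0.2834] F [-0.01 -0.06 -0.34] L 0.3998 R -0.1501 [(np.int32(131), np.int32(158)), (np.int32(218), np.int32(290))]
```

View pics/final_side.png

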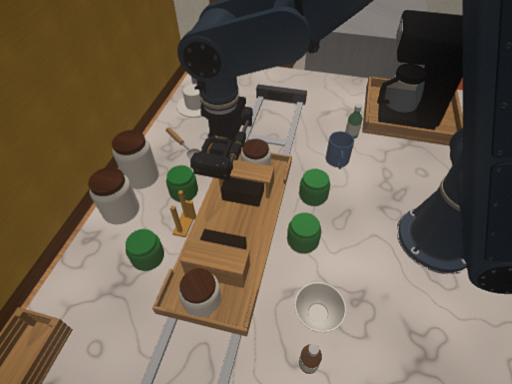

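The final side view shows the pointer between the prongs at about (188,208), both canisters upright at (199,290) and (256,152), and the mug, bowl and bottles where they were. The gripper is clear of everything, so I'm handing in.

```bash
python3 -c "
from rig import robot
print(robot.hand_in())"
```

```text
the job is handed in; nothing more can be done
None
```

The trolley is at rest at the mark, and I handed the job in at about 21 s with the gripper lifted clear. It overshot the mark on the way and had to be brought back.

**What I did:** With closed fingertips I pushed the left buffer and the trolley coasted at about 13–14 cm/s. I then braked on the right buffer. The braking came late because the contact offset and mass differed from my estimate. The trolley rolled about 40 mm past the mark, to roughly 0.34 m of travel; the left stop is at 0.44 m. Two gentle presses on the right buffer, first a soft rebound and then a slow push, brought it back until it stopped by itself.

**Last checks:**
- **Position:** the pointer was 0.3 mm from midway between the prongs in the side view and 0.1 mm in the top view. The calibration is only good to about 2 mm.
- **Standing still:** the measured position changed by about 0.1 mm at most from 16.55 s to 21.1 s. That covers more than 3 s of standing and the lift-out.
- **Disagreement:** my measured travel at rest was 0.304 m, against 0.300 m planned from the first pictures. I went by the direct comparison of pointer and prongs.
- **Other objects:** in the last picture both canisters stand in their places, and the mug, bowl and bottles look undisturbed. I checked these by eye only.

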